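Run the hold-to-test check on a power supply under the safety hood

ROBOT

A 6-joint arm with a two-finger parallel gripper is mounted at the origin on a cart in front of the work surface, level with it; the furniture and walls round the work are solid. World frame = base frame: x ahead of the robot, y to its left, z up, the work surface at z = 0. Lengths are in m, angles in rad, forces in N, time in s.
With the tool pointing down it reaches from about 0.375 to 0.975 m from the base axis. Payload 3.8 kg.
Tool frame: the origin (TCP) lies midway between the tips of the shut fingers; the grasp point (between the pads) lies 19 mm behind it; z points along the fingers, y is the line along which they close (so a half turn about z gives the same grasp; the last joint's range is limited). The gripper opens to 85 mm and grips with 20 to 120 N. Pads are 22 mm wide; open, the fingers measure 114 mm over their backs; the gripper's body (76 mm by 85 mm) begins 54 mm behind the grasp point. The pads swing forward as they close: fully open they stand 13 mm farther back than shut.
Start: joints at [-1.382, 0.264, 1.604, -0, 1.274, -0.037], TCP at [0.151, -0.658, 0.231] pointing down, gripper open.
Joint ranges: [-2.63, 2.63], [-0.94, 2.18], [0.31, 2.57], [-1.31, 4.45], [0, 2.66], [-2.55, 2.55]. Speed limits (rad/s): [2.57, 2.57, 3.14, 3.14, 3.14, 3.14].

INTERFACE

Orientations are given as a rotation vector (axis times angle).
In Python, from workcell import status, read_camera, workorder, masks_of gives the robot as it stands.
- The arm moves only by the tool drive_tool, never from a script. Its argument "rows" is a list of rows, each a list of 7 numbers: the turn, a rotation vector about the tool's x, y, z in degrees, then the shift along the tool's x, y, z in m, then the opening, from 0 (shut) to 1 (fully open). In form: [[ax, ay, az, tx, ty, tz, claw], ...]. A call has 1 to 8 rows; each row shifts and turns the commanded pose from where the row before left it, along the tool's axes as they then stand; what a row does not reach is not made up. A row lasts 1/12 s, in which the tool goes at most 41.7 mm and 7.16 degrees, less where a joint would pass 70% of its speed; a pose out of reach is approached as far as the arm can. A call is refused whole if a number of a shift passes 0.0417 or a number of a turn 7.16, either way. A call with a gripper value outside its range is refused whole. The fingers move at their own pace and stop on an object; "force" is the grip in N (left out, the last holds). Time passes only in rows, so rows that do not move let the fingers close. It gives the time, the measured TCP pose, the force, the opening and the grip force at its end, in the units of the state.
- status.read_state(): the state, without advancing time (a new reading comes with each control period).
- read_camera(name): name is "scene" or "top"; returns a dict with "color" (400x640x3 uint8, red, green, blue), "intrinsics" (3x3 intrinsics, pixels), "D" ([k1, k2, p1, p2, k3] as OpenCV has them; the pictures are not rectified), "world_from_camera" (4x4, takes a point from camera to world coordinates). Camera axes: x right, y up, looking along -z (the intrinsics and any distortion apply to the point x, -y, -z); pixel columns grow to the right and rows downward; lengths in m; the calibration is good to about 2 mm. A picture is of the moment at which its call begins. There is no depth.
- workorder.finish_job(): hands the job in; it is judged then, once.
Trained networks look in a picture, given as the dict that the camera call returned (one of the last four; its "shot" number tells which), for a name from the list of things; names that differ only in an ending like _2 or _b are one class to them, and where a whole thing is asked for, a point or a joint stands for the part that bears it (a point fixed in the world has none). Each returns a list of dicts, best first, with "score" (0 to 1); they miss things now and then, are a little off and sometimes report something else, mostly with a low value. They report only what shows in the picture. A call takes as long as a camera call.
- masks_of(picture, name): "mask" (400x640 bool, what is visible of it) and "bbox" ([left, top, right, bottom] in pixels, round what is visible of it).
The state is a dict: "time": time; "q": joint angles; "joint_vel": joint speeds; "joint_torque": joint torques, N m; "tool_pos": TCP position; "tcp_rot": TCP orientation; "wrist_force": force on the tool from outside, world axes, zero at the start; "torque": the same for the moment, N m; "width": opening from 0.0 (shut) to 1.0 (fully open); "grip_force": force on a finger pad.
Only numpy, scipy, OpenCV 4.12 (cv2) and the standard library are available. Lean on these libraries where they do the work, as an engineer would, in place of code of your own. Each camera call takes 0.05 s, during which the arm holds its last target. There are 200 camera calls.

TASK

A power supply lies ready in the nest of the bench safety tester. Lower the clear hood shut over it by its bar, leading it down without letting it drop; only then turn the black spring-return selector clockwise, past its first two clicks to the third and last position, and keep holding it there: it springs back if let go, so finish while still holding it. Leave the supply in its nest and the things lying round the tester where they are.

Things in the scene. Friction and masses are not known exactly. Their poses are not given: they have to be found in the camera images.
- tester: Bench safety tester: grey box 175 (its x) x 320 (its y) x 65 mm high, fixed on the table. Origin: centre of its underside. At yaw 0 its front faces the robot (-x) and its y points left. Hood and nest are on its left part (y -19 to +149 mm), the selector on the flat deck of its right part (65 mm high).
- hood (a joint): Hinge of the clear hood (150 mm deep, 168 wide, 30 high, 0.24 kg), rad: 0 = shut on its seal, 1.57 = upright, stop at 1.66; starts open at 1.35 to 1.62. The axis runs along the tester's y at its back. The hinge is a little stiff (0.09 N m): near upright the hood stays put, below about 1.1 it falls shut unless led down all the way. Closing faster than 3 rad/s counts as a drop.
- hood_bar (a point): Middle of the hood's handle: a round steel bar, 10 mm thick, along the tester's y, 82 mm free between black brackets, 38 mm off the hood's front edge. With the hood at angle a it lies from hood_hinge, in the tester's frame, at x = -0.188 cos a + 0.014 sin a, z = 0.188 sin a + 0.014 cos a (m). Gripped from above it turns between the pads. Shut, it is 83 mm above the table.
- hood_hinge (a point): Point on the hood's hinge axis, at the middle of the hood's width, 69 mm above the table, fixed to the tester; axes are the tester's.
- selector_turn (a joint): Angle of the selector, rad, clockwise from above: 0 = rest, 0.436 = first click, 0.873 = second, 1.309 = third and last position, stop at 1.37. A spring returns it to 0 from everywhere (0.1 N m at rest, 0.2 at the third position); with the click bumps at most 0.27 N m is needed. One, two and three raised studs on the plate mark the clicks.
- selector: The selector's black bar, 64 mm long, 14 wide, standing up from 8 to 38 mm above the deck on a round skirt 52 mm across, 8 high. Origin on the turning axis, 67 mm above the table, z up; x along the bar to its pointer end (white line), which points to the tester's +x at rest and turns with the selector. The axis is at x = -5, y = -95 mm in the tester's frame.
- supply: The power supply under test: black plastic, 51 x 128 x 32 mm, loose in the nest. Origin: centre of its underside; long side along the tester's y. Leave it there.
- nest (a point): Centre of the nest floor under the hood, 46 mm above the table, where the supply's origin lies at the start within 6 mm.
- next_supply: A second, smaller black power supply, 47 x 112 x 30 mm, lying on the table to the left of the tester. Bystander. Origin: centre of its underside.
- screwdriver: Screwdriver, black handle, 146 mm long, 26 mm thick, lying in front of the tester's right half. Bystander. Origin: underside below its middle.
- tape: Roll of black tape, 62 mm across, 19 mm high, lying in front of the tester's left half. Bystander. Origin: centre of its underside.
- bottle: Water bottle, 60 mm across, 214 mm tall, standing behind the tester. Bystander. Origin: centre of its underside.

How it is judged:
On the way, in this order (a step that is already met when the one before it is completed fails the run):
1. the hood is shut (within 0.03 rad) while the selector is still at rest (value of joint hood below 0.03 rad and value of joint selector_turn below 0.15 rad), for 0.2 s.
2. with the hood shut, the selector is at its third position and held there by the fingers (value of joint hood below 0.03 rad and value of joint selector_turn above 1.22 rad and contact force between the fingers and selector above 0.5 N), for 0.5 s.
At the end, for the whole second after the job is handed in: The hood is shut (under 0.03 rad), the selector stands still at its third position (over 1.22 rad) and the fingers hold it there (over 0.5 N); the supply is within 20 mm of the nest's centre and the four bystanders within 30 mm of where they were (all of step 2 and velocity of joint selector_turn below 0.3 rad/s and not (velocity of joint selector_turn below -0.3 rad/s) and distance between supply and nest below 0.02 m and distance of each of next_supply, screwdriver, tape, bottle from where it was at the start of the episode below 0.03 m); the arm keeps its last pose, push and grip.
It fails at once if the selector is turned (over 0.2 rad) while the hood is open (over 0.05 rad) (value of joint hood above 0.05 rad and value of joint selector_turn above 0.2 rad).
It fails at once if the hood drops or is slammed (closing faster than 3 rad/s) (velocity of joint hood below -3 rad/s).
It fails at once if the supply is pushed more than 20 mm from its place in the nest (distance between supply and nest above 0.02 m).
It fails at once if one of the four bystanders (second supply, screwdriver, tape, bottle) is moved more than 30 mm (distance of any of next_supply, screwdriver, tape, bottle from where it was at the start of the episode above 0.03 m).
It also fails if it takes over 54 s, if anything falls off the work surface, if the arm or the gripper's body presses on something with over 40 N, if the wrist force passes 120 N, or if a joint passes its speed limit or range.

## Working session

There is one attempt and no reset: what is moved stays moved. The work goes in short steps, Python scripts to look and compute and a tool call to move; the robot and the scene stay as the last step left them, time stands still between calls to the robot, and variables do not carry over. Pictures are saved under pics/ and viewed, at most 10 in all, crops included, and the job is handed in when it is done.

Besides the shell and the picture viewer there is one more tool, called in YAML: its name, and indented under it one key for each argument. drive_tool: Moves the arm, as the interface text tells. Its arguments: {"type":"object","properties":{"rows":{"type":"array"},"force":{"type":"number"}},"required":["rows"]}

```bash
mkdir -p pics
cat > h.py <<'E'
import numpy as np, cv2
from scipy.spatial.transform import Rotation as R
from workcell import status, read_camera, workorder, masks_of
def save(p,n): cv2.imwrite(f'pics/{n}.png',p['color'][:,:,::-1])
def ray(p,uv):
    K=np.array(p['intrinsics']);D=np.array(p['D'],float);T=np.array(p['world_from_camera'])
    n=cv2.undistortPoints(np.array(uv,float).reshape(-1,1,2),K,D).reshape(-1,2)
    d=np.c_[n[:,0],-n[:,1],-np.ones(len(n))]@T[:3,:3].T
    return T[:3,3],d
def onz(p,uv,z):
    o,d=ray(p,uv); return o+d*((z-o[2])/d[:,2])[:,None]
def proj(p,X):
    K=np.array(p['intrinsics']);D=np.array(p['D'],float);T=np.array(p['world_from_camera'])
    c=(np.atleast_2d(X)-T[:3,3])@T[:3,:3]; c=c*[1,-1,-1]
    return cv2.projectPoints(c,np.zeros(3),np.zeros(3),K,D)[0].reshape(-1,2)
E
cat > a.py <<'E'
from h import *
for c in ['scene','top']:
    p=read_camera(c); save(p,c+'0'); T=np.array(p['world_from_camera']); print(c,T[:3,3].round(3),(-T[:3,2]).round(3))
    for n in ['tester','hood','hood_bar','selector','supply','next_supply','screwdriver','tape','bottle']:
        for m in masks_of(p,n)[:2]:
            ys,xs=np.nonzero(m['mask']); print(n,round(m['score'],2),np.array(m['bbox']).round(), xs.mean().round(1),ys.mean().round(1),len(xs))
s=status.read_state(); print({k:np.round(v,3) for k,v in s.items()})
E
python3 a.py
```

```text
scene [0.193 0.768 0.769] [ 0.407 -0.566 -0.717]
tester 0.67 [255. 101. 423. 268.] 325.4 184.6 14128
tester 0.28 [392. 206. 436. 241.] 415.9 222.8 462
hood 0.75 [254. 101. 332. 202.] 293.1 151.0 5190
hood_bar 0.91 [257. 102. 333. 203.] 293.3 150.8 5242
hood_bar 0.32 [256. 103. 421. 267.] 325.2 184.5 14261
selector 0.7 [367. 156. 387. 184.] 375.1 170.2 449
supply 0.57 [292. 190. 338. 231.] 313.0 210.9 1273
supply 0.54 [398. 206. 434. 238.] 416.2 222.2 413
next_supply 0.8 [235. 220. 274. 254.] 254.2 234.9 865
next_supply 0.28 [255. 102. 336. 203.] 293.5 150.8 5348
screwdriver 0.64 [386. 207. 437. 247.] 414.3 223.6 486
screwdriver 0.57 [293. 190. 340. 234.] 312.8 211.2 1228
tape 0.75 [354. 246. 383. 275.] 367.2 261.1 621
bottle 0.69 [240. 103. 264. 189.] 251.3 138.7 1351
top [0.536 0.258 0.947] [ 0.075 -0.065 -0.995]
tester 0.86 [251. 150. 399. 276.] 326.2 215.2 11129
hood 0.44 [248. 150. 404. 278.] 326.0 215.0 11078
hood_bar 0.83 [267. 148. 357. 194.] 311.3 172.0 2134
selector 0.58 [354. 222. 377. 249.] 364.8 236.2 460
supply 0.82 [266. 195. 316. 230.] 290.5 213.6 926
next_supply 0.59 [243. 156. 263. 197.] 250.8 176.7 734
screwdriver 0.61 [314. 279. 372. 298.] 348.8 288.7 421
tape 0.72 [275. 263. 299. 289.] 285.7 274.6 397
bottle 0.82 [300.  98. 332. 147.] 314.4 121.7 1242
{'time': np.float64(1.0), 'q': array([-1.382,  0.264,  1.604,  0.   ,  1.274, -0.037]), 'joint_vel': array([ 0.   ,  0.001,  0.   ,  0.   ,  0.   , -0.001]), 'joint_torque': array([-0.0000e+00, -5.1508e+01, -3.6774e+01, -0.0000e+00,  1.0000e-03,
        0.0000e+00]), 'tool_pos': array([ 0.151, -0.658,  0.231]), 'tcp_rot': array([3.122, 0.354, 0.   ]), 'wrist_force': array([1.027, 0.549, 0.015]), 'torque': array([-0.008,  0.008, -0.021]), 'grip_force': np.float64(0.0), 'width': np.float64(0.998)}
```

```bash
python3 -c "
import cv2
a=cv2.imread('pics/top0.png')[90:310,220:420];cv2.imwrite('pics/t1.png',cv2.resize(a,None,fx=2.7,fy=2.7,interpolation=2))
a=cv2.imread('pics/scene0.png')[90:290,220:450];cv2.imwrite('pics/s1.png',cv2.resize(a,None,fx=3,fy=3,interpolation=2))"
```

```text
(no output)
```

View pics/t1.png

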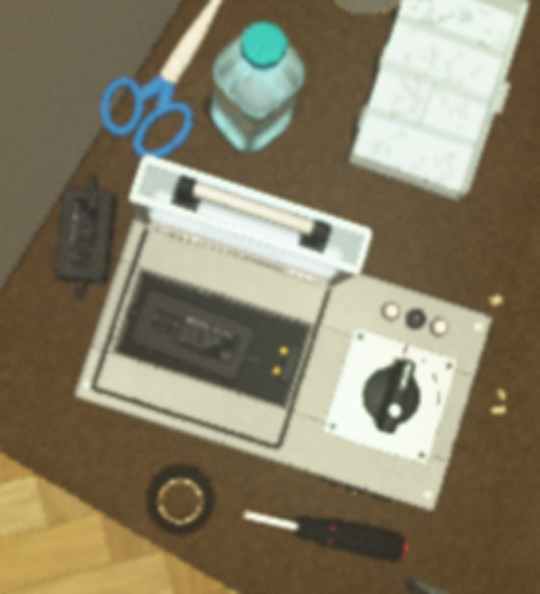

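View pics/s1.png

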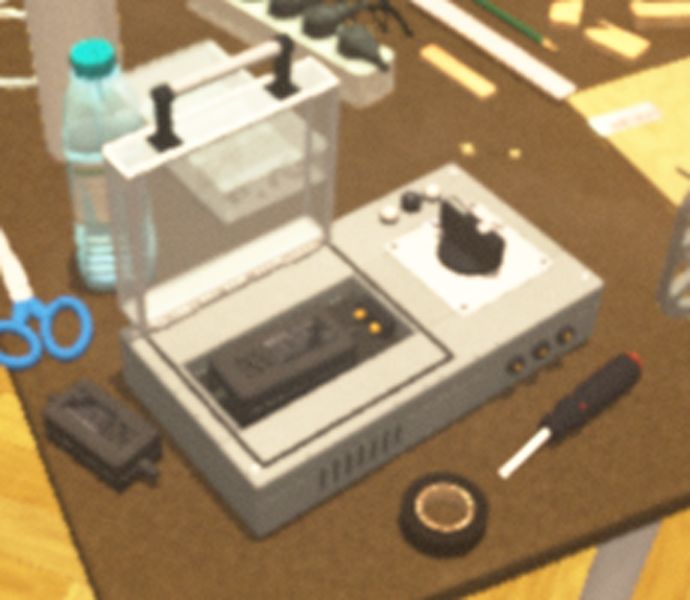

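```bash
cat > b.py <<'E'
from h import *
from scipy.optimize import least_squares
pt=read_camera('top'); ps=read_camera('scene')
t=lambda u,v:(u/2.7+220-.3,v/2.7+90-.3)
s=lambda u,v:(u/3+220-.3,v/3+90-.3)
C=np.array([[-.0875,.16,.065],[-.0875,-.16,.065],[.0875,-.16,.065]])
ct=np.array([t(77,396),t(433,508),t(490,318)]); cs=np.array([s(258,480),s(603,285),s(453,165)])
print(onz(pt,ct,.065).round(4),onz(ps,cs,.065).round(4))
def W(q,X): c,n=np.cos(q[2]),np.sin(q[2]); X=np.atleast_2d(X); return np.c_[q[0]+c*X[:,0]-n*X[:,1],q[1]+n*X[:,0]+c*X[:,1],X[:,2]]
sel=np.array([[-.005,-.095,.1]])
f=lambda q:np.r_[(proj(pt,W(q,C))-ct).ravel(),(proj(ps,W(q,C))-cs).ravel()]
r=least_squares(f,[.6,.1,0.0]); q=r.x; print('tester',q.round(4),f(q).round(1))
# bar triangulation
def tri(a,b):
    o1,d1=ray(pt,a);o2,d2=ray(ps,b);d1=d1[0];d2=d2[0]
    k=np.linalg.lstsq(np.c_[d1,-d2],o2-o1,rcond=None)[0];A=o1+k[0]*d1;B=o2+k[1]*d2
    return (A+B)/2,np.linalg.norm(A-B)
c,n=np.cos(q[2]),np.sin(q[2])
def L(X): d=X[:2]-q[:2]; return np.r_[c*d[0]+n*d[1],-n*d[0]+c*d[1],X[2]].round(4)
for nm,a,b in [('bar',t(250,208),s(225,66)),('brkL',t(186,188),s(163,92)),('brkR',t(318,232),s(287,45)),('hoodR',t(365,240),s(337,75)),('hoodL',t(140,165),s(107,150))]:
    X,e=tri(a,b); print(nm,X.round(4),L(X),round(e,4))
for p,nm,pts in [(pt,'top',[(335,285),(147,228)]),(ps,'scene',[(328,243),(150,328)])]:
    g=t if p is pt else s
    for X in onz(p,[g(*u) for u in pts],.067): print('hinge',nm,L(X))
print('sel',W(q,sel),proj(pt,W(q,sel)),proj(ps,W(q,sel)))
for n_ in ['selector']:
    for p in (pt,ps):
        m=masks_of(p,n_)[0]; ys,xs=np.nonzero(m['mask']); print(L(onz(p,[(xs.mean(),ys.mean())],.085)[0]))
E
python3 b.py
```

```text
[[0.5231 0.3619 0.065 ]
 [0.4314 0.0598 0.065 ]
 [0.5942 0.0101 0.065 ]] [[0.5279 0.3574 0.065 ]
 [0.4305 0.062  0.065 ]
 [0.5944 0.0101 0.065 ]]
tester [ 0.5609  0.185  -0.3034] [-0.8 -0.9  0.6  0.8  1.7 -1.  -0.9  2.8  1.1 -0.7  0.1 -1.2]
bar [0.6506 0.2273 0.2638] [0.073  0.0672 0.2638] 0.0021
brkL [0.6641 0.2705 0.2632] [0.073  0.1124 0.2632] 0.0001
brkR [0.6359 0.1813 0.2603] [0.0727 0.0189 0.2603] 0.0025
hoodR [0.6324 0.1389 0.2136] [ 0.082  -0.0226  0.2136] 0.0151
hoodL [0.6861 0.3033 0.2278] [0.0842 0.1504 0.2278] 0.0001
hinge top [ 0.0683 -0.0199  0.067 ]
hinge top [0.0639 0.1471 0.067 ]
hinge scene [ 0.0683 -0.0168  0.067 ]
hinge scene [0.0725 0.1402 0.067 ]
sel [[0.52770306 0.09581423 0.1       ]] [[367.70278929 235.86417331]] [[377.20031446 163.85208846]]
[-0.0075 -0.0918  0.085 ]
[-0.004  -0.0898  0.085 ]
```

```bash
cat >> b.py <<'E'
print('front seal')
for p,g,pts in [(pt,t,[(283,447),(95,388)]),(ps,s,[(262,465),(452,357)])]:
    for X in onz(p,[g(*u) for u in pts],.065): print(L(X))
s0=status.read_state()
Rm=R.from_rotvec(s0['tcp_rot']); print(Rm.as_matrix().round(3))
for hx in (.068,.075):
    for a in (1.35,1.42,1.48,1.52,1.56):
        X=W(q,[[hx-.188*np.cos(a)+.014*np.sin(a),.065,.069+.188*np.sin(a)+.014*np.cos(a)]])
        print(hx,a,X.round(4),(proj(pt,X)-t(250,208)).round(1),(proj(ps,X)-s(225,66)).round(1))
E
python3 b.py | sed -n '/^sel/,$p'
```

```text
sel [[0.52770306 0.09581423 0.1       ]] [[367.70278929 235.86417331]] [[377.20031446 163.85208846]]
[-0.0058 -0.09    0.085 ]
[-0.0065 -0.0893  0.085 ]
front seal
[-0.076  -0.0202  0.065 ]
[-0.0779  0.1454  0.065 ]
[-0.0745  0.1455  0.065 ]
[-0.0757 -0.0177  0.065 ]
[[ 0.975  0.224  0.   ]
 [ 0.224 -0.975  0.   ]
 [ 0.     0.    -1.   ]]
0.068 1.35 [[0.6189 0.2349 0.2555]] [[-4.4 18.5]] [[10.2 11.4]]
0.068 1.42 [[0.6314 0.231  0.257 ]] [[-2.1 11.6]] [[6.2 7.4]]
0.068 1.48 [[0.6422 0.2276 0.2575]] [[-0.1  5.7]] [[2.9 4.3]]
0.068 1.52 [[0.6494 0.2254 0.2575]] [[1.2 1.7]] [[0.7 2.4]]
0.068 1.56 [[0.6566 0.2231 0.2571]] [[ 2.5 -2.1]] [[-1.5  0.7]]
0.075 1.35 [[0.6256 0.2328 0.2555]] [[-3.2 14.9]] [[8.1 9.6]]
0.075 1.42 [[0.6381 0.2289 0.257 ]] [[-0.9  7.9]] [[4.2 5.6]]
0.075 1.48 [[0.6489 0.2255 0.2575]] [[1.1 2. ]] [[0.8 2.5]]
0.075 1.52 [[0.6561 0.2233 0.2575]] [[ 2.4 -1.9]] [[-1.4  0.7]]
0.075 1.56 [[0.6633 0.221  0.2571]] [[ 3.7 -5.7]] [[-3.5 -1. ]]
```

```bash
cat > plan.py <<'E'
from h import *
import sys
# plan.py x y z psi nrows claw : straight segment from measured pose
def plan(pos,psi,n,claw,s=None):
    s=s or status.read_state()
    M=R.from_rotvec(s['tcp_rot']).as_matrix(); p=np.array(s['tool_pos'])
    y0=np.arctan2(M[1,0],M[0,0]); dps=(psi-y0+np.pi)%(2*np.pi)-np.pi
    st=-np.degrees(dps)/n; out=[]
    G=R.from_euler('z',psi)*R.from_rotvec([np.pi,0,0])
    tilt=(R.from_matrix(M).inv()*R.from_euler('z',y0)*R.from_rotvec([np.pi,0,0])).as_rotvec(degrees=True)
    for k in range(n):
        d=M.T@((np.array(pos)-p)/(n-k)); d=d.round(4); p=p+M@d
        M=M@R.from_rotvec([0,0,round(st,2)],degrees=True).as_matrix()
        out.append([0,0,round(st,2),*[float(x) for x in d],claw])
    print('yaw',y0.round(3),'tilt deg',tilt.round(2)); print(out)
if __name__=='__main__':
    a=[float(v) for v in sys.argv[1:]]; plan(a[:3],a[3],int(a[4]),a[5])
E
python3 plan.py .45 -.25 .35 .75 16 1
```

```text
yaw 0.226 tilt deg [ 0. -0. -0.]
[[0, 0, np.float64(-1.88), 0.0239, -0.0207, -0.0074, 1.0], [0, 0, np.float64(-1.88), 0.0246, -0.0199, -0.0074, 1.0], [0, 0, np.float64(-1.88), 0.0252, -0.019, -0.0074, 1.0], [0, 0, np.float64(-1.88), 0.0258, -0.0182, -0.0074, 1.0], [0, 0, np.float64(-1.88), 0.0264, -0.0174, -0.0074, 1.0], [0, 0, np.float64(-1.88), 0.027, -0.0165, -0.0074, 1.0], [0, 0, np.float64(-1.88), 0.0275, -0.0156, -0.0074, 1.0], [0, 0, np.float64(-1.88), 0.028, -0.0147, -0.0074, 1.0], [0, 0, np.float64(-1.88), 0.0285, -0.0137, -0.0074, 1.0], [0, 0, np.float64(-1.88), 0.0289, -0.0128, -0.0074, 1.0], [0, 0, np.float64(-1.88), 0.0293, -0.0118, -0.0075, 1.0], [0, 0, np.float64(-1.88), 0.0297, -0.0109, -0.0074, 1.0], [0, 0, np.float64(-1.88), 0.03, -0.0099, -0.0075, 1.0], [0, 0, np.float64(-1.88), 0.0303, -0.0089, -0.0074, 1.0], [0, 0, np.float64(-1.88), 0.0306, -0.0079, -0.0075, 1.0], [0, 0, np.float64(-1.88), 0.0307, -0.007, -0.0074, 1.0]]
```

drive_tool:
  rows:
    - [0, 0, -2, 0.024, -0.021, -0.015, 1]
    - [0, 0, -2, 0.025, -0.02, -0.015, 1]
    - [0, 0, -2, 0.025, -0.019, -0.015, 1]
    - [0, 0, -2, 0.026, -0.018, -0.015, 1]
    - [0, 0, -2, 0.026, -0.017, -0.015, 1]
    - [0, 0, -2, 0.027, -0.016, -0.015, 1]
    - [0, 0, -2, 0.028, -0.015, -0.015, 1]
    - [0, 0, -2, 0.028, -0.014, -0.015, 1]

```text
time: 2.07
tool_pos: [0.3011, -0.4529, 0.3522]
tcp_rot: [3.041, 0.787, 0.0]
wrist_force: [0.4, -0.5, 0.1]
width: 0.998
grip_force: 0.0
```

drive_tool:
  rows:
    - [0, 0, -2, 0.028, -0.013, 0, 1]
    - [0, 0, -2, 0.029, -0.013, 0, 1]
    - [0, 0, -2, 0.029, -0.012, 0, 1]
    - [0, 0, -2, 0.03, -0.011, 0, 1]
    - [0, 0, -2, 0.03, -0.01, 0, 1]
    - [0, 0, -2, 0.03, -0.009, 0, 1]
    - [0, 0, -2, 0.03, -0.008, 0, 1]
    - [0, 0, -2, 0.03, -0.007, 0, 1]

```text
time: 2.73
tool_pos: [0.4439, -0.2467, 0.3516]
tcp_rot: [2.902, 1.203, 0.001]
wrist_force: [0.7, 0.6, 0.2]
width: 1.003
grip_force: 0.0
```

```bash
sed -i 's/round(st,2),\*/float(round(st,2)),*/' plan.py; python3 plan.py .65 .2265 .34 1.267 15 1
```

```text
yaw 0.786 tilt deg [ 0.04 -0.01 -0.  ]
[[0, 0, -1.84, 0.032, -0.0126, 0.0008, 1.0], [0, 0, -1.84, 0.0324, -0.0115, 0.0008, 1.0], [0, 0, -1.84, 0.0328, -0.0105, 0.0008, 1.0], [0, 0, -1.84, 0.0331, -0.0094, 0.0008, 1.0], [0, 0, -1.84, 0.0334, -0.0084, 0.0008, 1.0], [0, 0, -1.84, 0.0336, -0.0073, 0.0008, 1.0], [0, 0, -1.84, 0.0339, -0.0062, 0.0007, 1.0], [0, 0, -1.84, 0.034, -0.0051, 0.0008, 1.0], [0, 0, -1.84, 0.0342, -0.004, 0.0007, 1.0], [0, 0, -1.84, 0.0343, -0.0029, 0.0008, 1.0], [0, 0, -1.84, 0.0344, -0.0018, 0.0007, 1.0], [0, 0, -1.84, 0.0344, -0.0007, 0.0008, 1.0], [0, 0, -1.84, 0.0344, 0.0004, 0.0007, 1.0], [0, 0, -1.84, 0.0344, 0.0015, 0.0008, 1.0], [0, 0, -1.84, 0.0343, 0.0025, 0.0007, 1.0]]
```

drive_tool:
  rows:
    - [0, 0, -1.84, 0.032, -0.0125, 0.001, 1]
    - [0, 0, -1.84, 0.0325, -0.0115, 0.001, 1]
    - [0, 0, -1.84, 0.033, -0.0105, 0.001, 1]
    - [0, 0, -1.84, 0.033, -0.0095, 0.001, 1]
    - [0, 0, -1.84, 0.0335, -0.0085, 0, 1]
    - [0, 0, -1.84, 0.0335, -0.0075, 0, 1]
    - [0, 0, -1.84, 0.034, -0.006, 0, 1]
    - [0, 0, -1.84, 0.034, -0.005, 0, 1]

```text
time: 3.4
tool_pos: [0.5542, 0.006, 0.3476]
tcp_rot: [2.724, 1.565, 0.001]
wrist_force: [0.2, -0.6, -0.1]
width: 1.002
grip_force: 0.0
```

drive_tool:
  rows:
    - [0, 0, -1.84, 0.034, -0.004, 0.001, 1]
    - [0, 0, -1.84, 0.0345, -0.003, 0.001, 1]
    - [0, 0, -1.84, 0.0345, -0.002, 0.001, 1]
    - [0, 0, -1.84, 0.0345, -0.0005, 0.001, 1]
    - [0, 0, -1.84, 0.0345, 0.0005, 0, 1]
    - [0, 0, -1.84, 0.0345, 0.0015, 0, 1]
    - [0, 0, -1.84, 0.034, 0.0025, 0, 1]
    - [0, 0, 0, 0, 0, 0, 1]

```text
time: 4.07
tool_pos: [0.6515, 0.2308, 0.3417]
tcp_rot: [-2.526, -1.864, -0.002]
wrist_force: [0.5, -1.1, 0.3]
width: 0.996
grip_force: 0.0
```

```bash
python3 plan.py .651 .2265 .243 1.267 6 0.6
python3 - <<'E'
from h import *
for c in ['top','scene']:
    p=read_camera(c); save(p,c+'1')
    if c=='scene': a=p['color'][30:230,200:430]; 
    else: a=p['color'][60:260,220:450]
    if c=='top': A=a
B=np.vstack([A,a])[:,:,::-1]; cv2.imwrite('pics/c1.png',cv2.resize(np.hstack([A,a])[:,:,::-1],(800,348)))
E
```

```text
yaw 1.272 tilt deg [-0.08 -0.14  0.  ]
[[0, 0, 0.04, -0.0008, 0.0001, 0.0164, 0.6], [0, 0, 0.04, -0.0007, 0.0002, 0.0165, 0.6], [0, 0, 0.04, -0.0008, 0.0001, 0.0164, 0.6], [0, 0, 0.04, -0.0007, 0.0002, 0.0165, 0.6], [0, 0, 0.04, -0.0008, 0.0001, 0.0164, 0.6], [0, 0, 0.04, -0.0007, 0.0002, 0.0165, 0.6]]
```

View pics/c1.png

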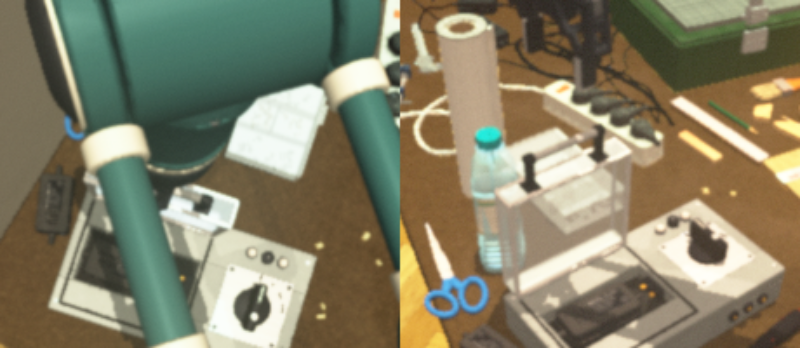

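Run:
```python
from h import *
for c in ['scene','top']:
    p=read_camera(c); print(c,proj(p,[.651,.2308,.34]),proj(p,[.651,.2265,.2575])); save(p,c+'2'); T=np.array(p['world_from_camera']); print(T[:3,3])
```

```text
scene [[291.13216788  77.50131849]] [[294.35840945 114.08317266]]
[0.19290531 0.7683565  0.76892047]
top [[312.6919532 159.0125449]] [[312.88309473 167.58896362]]
[0.53560592 0.25832882 0.94703712]
```

View pics/scene2.png

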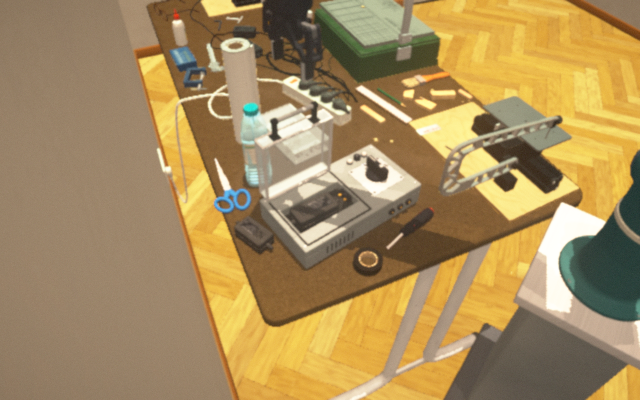

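drive_tool:
  rows:
    - [0, 0, 0, -0.001, 0, 0.0165, 0.6]
    - [0, 0, 0, -0.001, 0, 0.0165, 0.6]
    - [0, 0, 0, -0.001, 0, 0.0165, 0.6]
    - [0, 0, 0, 0, 0, 0.0165, 0.6]
    - [0, 0, 0, 0, 0, 0.0165, 0.6]
    - [0, 0, 0, 0, 0, 0.0165, 0.6]
    - [0, 0, 0, 0, 0, 0, 0.6]
    - [0, 0, 0, 0, 0, 0, 0.6]
  force: 20

```text
time: 4.93
tool_pos: [0.6487, 0.2206, 0.2437]
tcp_rot: [-2.534, -1.856, 0.003]
wrist_force: [0.5, 1.1, 0.6]
width: 0.597
grip_force: 0.0
```

Run:
```python
from h import *
p=read_camera('scene'); save(p,'s3'); a=p['color'][10:160,220:380,::-1]; cv2.imwrite('pics/s3c.png',cv2.resize(a,None,fx=4,fy=4,interpolation=2))
```

```text
(no output)
```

View pics/s3c.png

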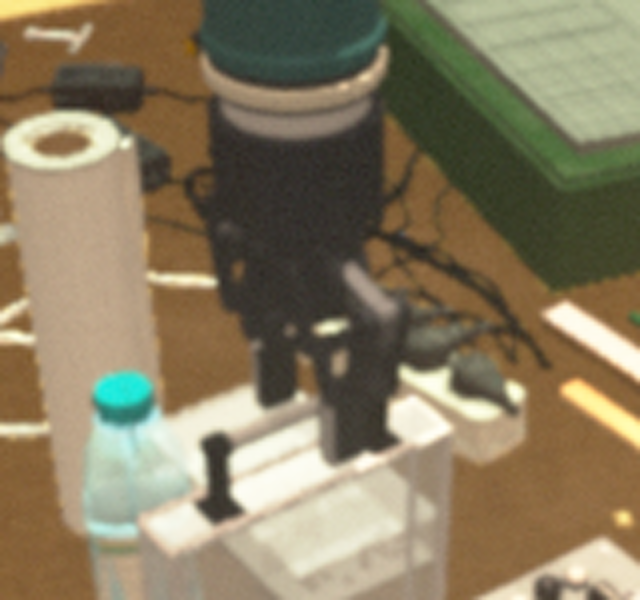

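drive_tool:
  rows:
    - [0, 0, 0, 0.006, 0, 0, 0.6]
    - [0, 0, 0, 0, 0, 0, 0.3]
    - [0, 0, 0, 0, 0, 0, 0]
    - [0, 0, 0, 0, 0, 0, 0]
    - [0, 0, 0, 0, 0, 0, 0]
    - [0, 0, 0, 0, 0, 0, 0]
    - [0, 0, 0, 0, 0, 0, 0]
    - [0, 0, 0, 0, 0, 0, 0]
  force: 20

```text
time: 5.65
tool_pos: [0.6518, 0.2282, 0.2452]
tcp_rot: [2.532, 1.858, 0.002]
wrist_force: [0.6, 0.8, 4.2]
width: 0.105
grip_force: 19.7
```

```bash
cat > arc.py <<'E'
from h import *
import sys
# arc.py a0 n da : tool shifts for hood from a0 in n steps of da
a0,n,da=float(sys.argv[1]),int(sys.argv[2]),float(sys.argv[3])
M=R.from_rotvec(status.read_state()['tcp_rot']).as_matrix()
th=-.3034; ex=np.array([np.cos(th),np.sin(th),0])
a=a0-da*np.arange(n+1)
P=(-.188*np.cos(a)+.014*np.sin(a))[:,None]*ex+(.188*np.sin(a)+.014*np.cos(a))[:,None]*[0,0,1]
for k,d in enumerate(np.diff(P,axis=0)@M): print(round(a[k+1],3),d.round(4))
E
python3 arc.py 1.5 30 .05
```

```text
1.45 [-0.     -0.0094  0.0002]
1.4 [-0.     -0.0094  0.0007]
1.35 [-0.     -0.0094  0.0011]
1.3 [-0.     -0.0093  0.0016]
1.25 [-0.     -0.0092  0.0021]
1.2 [-0.     -0.0091  0.0025]
1.15 [-0.     -0.0089  0.003 ]
1.1 [-0.     -0.0088  0.0034]
1.05 [-0.     -0.0086  0.0038]
1.0 [-0.     -0.0084  0.0043]
0.95 [-0.     -0.0082  0.0047]
0.9 [-0.     -0.0079  0.0051]
0.85 [-0.     -0.0077  0.0055]
0.8 [-0.     -0.0074  0.0059]
0.75 [-0.     -0.0071  0.0062]
0.7 [-0.     -0.0068  0.0066]
0.65 [-0.     -0.0064  0.0069]
0.6 [-0.     -0.0061  0.0072]
0.55 [-0.     -0.0057  0.0075]
0.5 [-0.     -0.0053  0.0078]
0.45 [-0.     -0.0049  0.008 ]
0.4 [-0.     -0.0045  0.0083]
0.35 [-0.     -0.0041  0.0085]
0.3 [-0.     -0.0037  0.0087]
0.25 [-0.     -0.0032  0.0089]
0.2 [-0.     -0.0028  0.009 ]
0.15 [-0.     -0.0023  0.0091]
0.1 [-0.     -0.0019  0.0092]
0.05 [-0.     -0.0014  0.0093]
0.0 [-0.     -0.0009  0.0094]
```

drive_tool:
  rows:
    - [0, 0, 0, 0, -0.0094, 0.0002, 0]
    - [0, 0, 0, 0, -0.0094, 0.0007, 0]
    - [0, 0, 0, 0, -0.0094, 0.0011, 0]
    - [0, 0, 0, 0, -0.0093, 0.0016, 0]
    - [0, 0, 0, 0, -0.0092, 0.0021, 0]
    - [0, 0, 0, 0, -0.0091, 0.0025, 0]
    - [0, 0, 0, 0, -0.0089, 0.003, 0]
    - [0, 0, 0, 0, 0, 0, 0]

```text
time: 6.32
tool_pos: [0.5866, 0.2483, 0.2326]
tcp_rot: [-2.53, -1.858, 0.004]
wrist_force: [-1.8, 1.1, 5.6]
width: 0.1
grip_force: 20.7
```

drive_tool:
  rows:
    - [0, 0, 0, 0, -0.0088, 0.0034, 0]
    - [0, 0, 0, 0, -0.0086, 0.0038, 0]
    - [0, 0, 0, 0, -0.0084, 0.0043, 0]
    - [0, 0, 0, 0, -0.0082, 0.0047, 0]
    - [0, 0, 0, 0, -0.0079, 0.0051, 0]
    - [0, 0, 0, 0, -0.0077, 0.0055, 0]
    - [0, 0, 0, 0, -0.0074, 0.0059, 0]
    - [0, 0, 0, 0, 0, 0, 0]

```text
time: 6.98
tool_pos: [0.5317, 0.2652, 0.1982]
tcp_rot: [-2.53, -1.857, 0.007]
wrist_force: [-4.4, 2.1, 3.7]
width: 0.106
grip_force: 21.3
```

```bash
python3 -c "
from h import *
p=read_camera('scene'); a=p['color'][60:280,220:440,::-1]; cv2.imwrite('pics/s4.png',cv2.resize(a,None,fx=2.5,fy=2.5,interpolation=2))
s=status.read_state(); print(s['wrist_force'],s['tool_pos'],s['torque'])"
```

```text
[-4.2043809   0.92339759  4.87543167] [0.53214889 0.26499195 0.19860634] [0.29342489 0.72748469 0.01556871]
```

View pics/s4.png

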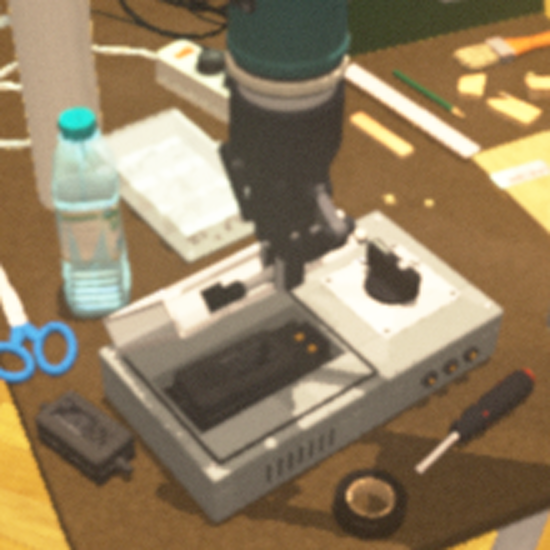

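drive_tool:
  rows:
    - [0, 0, 0, 0, -0.0071, 0.0062, 0]
    - [0, 0, 0, 0, -0.0068, 0.0066, 0]
    - [0, 0, 0, 0, -0.0064, 0.0069, 0]
    - [0, 0, 0, 0, -0.0061, 0.0072, 0]
    - [0, 0, 0, 0, -0.0057, 0.0075, 0]
    - [0, 0, 0, 0, -0.0053, 0.0078, 0]
    - [0, 0, 0, 0, 0, 0, 0]
    - [0, 0, 0, 0, 0, 0, 0]

```text
time: 7.7
tool_pos: [0.4968, 0.2759, 0.156]
tcp_rot: [-2.531, -1.857, 0.007]
wrist_force: [-5.3, 1.9, 3.1]
width: 0.105
grip_force: 21.7
```

drive_tool:
  rows:
    - [0, 0, 0, 0, -0.0049, 0.008, 0]
    - [0, 0, 0, 0, -0.0045, 0.0083, 0]
    - [0, 0, 0, 0, -0.0041, 0.0085, 0]
    - [0, 0, 0, 0, -0.0037, 0.0087, 0]
    - [0, 0, 0, 0, -0.0032, 0.0089, 0]
    - [0, 0, 0, 0, 0, 0, 0]

```text
time: 8.2
tool_pos: [0.4767, 0.282, 0.1123]
tcp_rot: [-2.531, -1.857, 0.008]
wrist_force: [-4.0, 3.6, 1.7]
width: 0.106
grip_force: 22.0
```

drive_tool:
  rows:
    - [0, 0, 0, 0, -0.0028, 0.009, 0]
    - [0, 0, 0, 0, -0.0023, 0.009, 0]
    - [0, 0, 0, 0, -0.0018, 0.009, 0]
    - [0, 0, 0, 0, -0.0013, 0.008, 0]
    - [0, 0, 0, 0, -0.0005, 0.006, 0]
    - [0, 0, 0, 0, 0, 0, 0]
    - [0, 0, 0, 0, 0, 0, 0]

```text
time: 8.78
tool_pos: [0.4682, 0.2845, 0.072]
tcp_rot: [-2.531, -1.856, 0.009]
wrist_force: [-6.5, 4.1, -0.8]
width: 0.113
grip_force: 22.4
```

Press a little further in small steps until the seal answers.

drive_tool:
  rows:
    - [0, 0, 0, 0, 0, 0.002, 0]
    - [0, 0, 0, 0, 0, 0.002, 0]
    - [0, 0, 0, 0, 0, 0, 0]
    - [0, 0, 0, 0, 0, 0, 0]

```text
time: 9.12
tool_pos: [0.4678, 0.2847, 0.0682]
tcp_rot: [-2.53, -1.855, 0.009]
wrist_force: [-7.4, 4.5, -0.2]
width: 0.105
grip_force: 22.5
```

drive_tool:
  rows:
    - [0, 0, 0, 0, 0, 0.002, 0]
    - [0, 0, 0, 0, 0, 0.002, 0]
    - [0, 0, 0, 0, 0, 0, 0]
    - [0, 0, 0, 0, 0, 0, 0]

```text
time: 9.45
tool_pos: [0.4675, 0.2848, 0.0641]
tcp_rot: [-2.53, -1.855, 0.01]
wrist_force: [-7.6, 5.4, 0.2]
width: 0.107
grip_force: 22.5
```

```bash
python3 -c "
from h import *
p=read_camera('scene'); a=p['color'][120:290,240:430,::-1]; cv2.imwrite('pics/s5.png',cv2.resize(a,None,fx=3.5,fy=3.5,interpolation=2))"
```

```text
(no output)
```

View pics/s5.png

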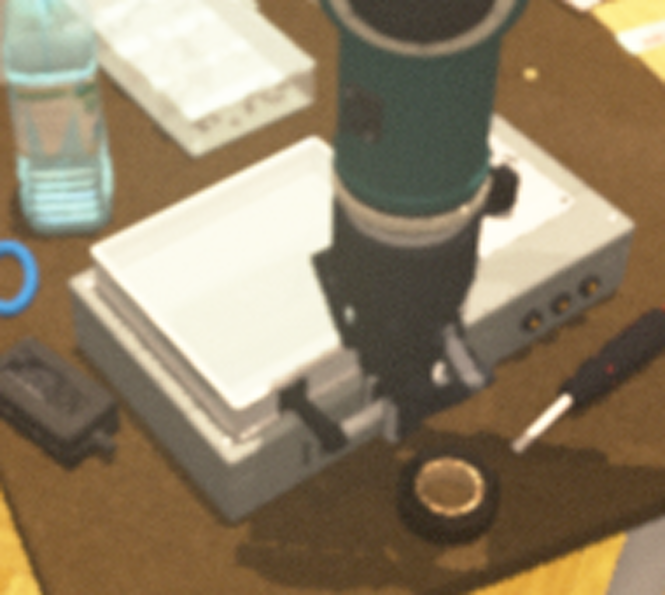

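drive_tool:
  rows:
    - [0, 0, 0, 0, 0.0005, 0.002, 0]
    - [0, 0, 0, 0, 0, 0.002, 0]
    - [0, 0, 0, 0, 0, 0, 0]
    - [0, 0, 0, 0, 0, 0, 0]

```text
time: 9.83
tool_pos: [0.4675, 0.2849, 0.0633]
tcp_rot: [-2.53, -1.854, 0.012]
wrist_force: [-17.9, 1.3, 21.6]
width: 0.105
grip_force: 24.6
```

drive_tool:
  rows:
    - [0, 0, 0, 0, 0.0005, 0.002, 0]
    - [0, 0, 0, 0, 0, 0.001, 0]
    - [0, 0, 0, 0, 0, 0, 0]
    - [0, 0, 0, 0, 0, 0, 0]

```text
time: 10.17
tool_pos: [0.4677, 0.2853, 0.0616]
tcp_rot: [-2.529, -1.853, 0.012]
wrist_force: [-21.5, 2.5, 28.3]
width: 0.104
grip_force: 26.1
```

drive_tool:
  rows:
    - [0, 0, 0, 0, 0, 0, 0.2]
    - [0, 0, 0, 0, 0, 0, 0.3]
    - [0, 0, 0, 0, 0, 0, 0.3]
    - [0, 0, 0, 0, 0, 0, 0.3]
    - [0, 0, 0, 0, 0, 0, 0.3]
    - [0, 0, 0, 0, 0, -0.005, 0.3]
    - [0, 0, 0, 0, 0, -0.015, 0.3]
    - [0, 0, 0, 0, 0, -0.02, 0.3]

```text
time: 10.83
tool_pos: [0.4713, 0.283, 0.0983]
tcp_rot: [-2.533, -1.858, 0.007]
wrist_force: [0.3, 0.1, 0.4]
width: 0.299
grip_force: 0.0
```

drive_tool:
  rows:
    - [0, 0, 0, 0, 0, -0.03, 0.4]
    - [0, 0, 0, 0, 0, -0.04, 0.6]
    - [0, 0, 0, 0, 0, -0.04, 0.8]
    - [0, 0, 0, 0, 0, 0, 0.8]

```text
time: 11.17
tool_pos: [0.4779, 0.2867, 0.2199]
tcp_rot: [2.531, 1.857, 0.025]
wrist_force: [0.6, 1.4, 0.8]
width: 0.79
grip_force: 0.0
```

```bash
python3 - <<'E'
from h import *
p=read_camera('scene'); a=p['color'][120:290,240:430,::-1]; cv2.imwrite('pics/s6.png',cv2.resize(a,None,fx=3.5,fy=3.5,interpolation=2))
X=np.array([.4675,.285,.083]); print(proj(p,X),proj(p,X+[0,0,.012]))
t=read_camera('top')
for q in (p,t):
  for m in masks_of(q,'selector')[:1]:
    ys,xs=np.nonzero(m['mask']); print(m['score'],onz(q,[(xs.mean(),ys.mean())],.085).round(4),len(xs))
E
python3 plan.py .5275 .0965 .19 2.838 14 1
```

```text
[[352.53827585 234.86103953]] [[352.8755358  230.96418248]]
0.84 [[0.527  0.1005 0.085 ]] 470
yaw 1.266 tilt deg [-0.05  0.06 -0.  ]
[[0, 0, -6.43, -0.0116, 0.0078, 0.0014, 1.0], [0, 0, -6.43, -0.0124, 0.0064, 0.0014, 1.0], [0, 0, -6.43, -0.013, 0.005, 0.0014, 1.0], [0, 0, -6.43, -0.0135, 0.0035, 0.0013, 1.0], [0, 0, -6.43, -0.0138, 0.002, 0.0014, 1.0], [0, 0, -6.43, -0.0139, 0.0004, 0.0013, 1.0], [0, 0, -6.43, -0.0139, -0.0011, 0.0014, 1.0], [0, 0, -6.43, -0.0137, -0.0027, 0.0013, 1.0], [0, 0, -6.43, -0.0133, -0.0042, 0.0014, 1.0], [0, 0, -6.43, -0.0127, -0.0056, 0.0013, 1.0], [0, 0, -6.43, -0.012, -0.007, 0.0014, 1.0], [0, 0, -6.43, -0.0112, -0.0084, 0.0013, 1.0], [0, 0, -6.43, -0.0102, -0.0095, 0.0014, 1.0], [0, 0, -6.43, -0.009, -0.0107, 0.0013, 1.0]]
```

View pics/s6.png

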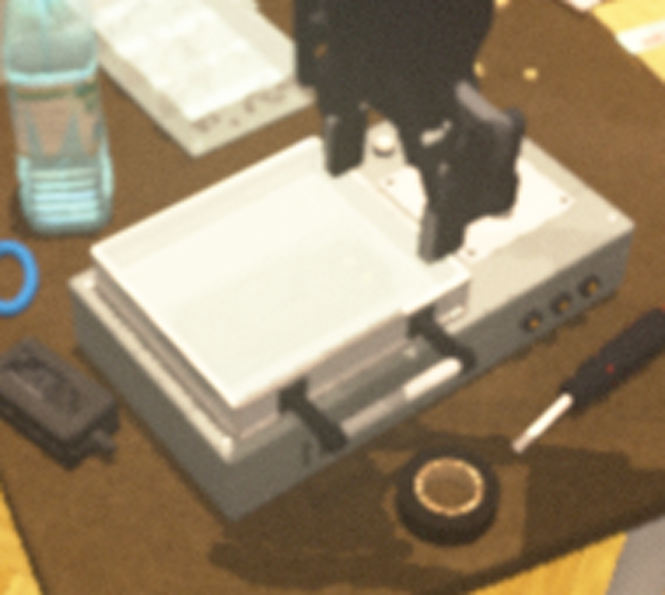

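drive_tool:
  rows:
    - [0, 0, -6.4, -0.0115, 0.008, 0.001, 1]
    - [0, 0, -6.4, -0.0125, 0.0065, 0.001, 1]
    - [0, 0, -6.4, -0.013, 0.005, 0.001, 1]
    - [0, 0, -6.4, -0.0135, 0.0035, 0.001, 1]
    - [0, 0, -6.4, -0.014, 0.002, 0.001, 1]
    - [0, 0, -6.4, -0.014, 0.0005, 0.001, 1]
    - [0, 0, -6.4, -0.014, -0.001, 0.001, 1]
    - [0, 0, -6.4, -0.0135, -0.0025, 0.001, 1]

```text
time: 12.03
tool_pos: [0.5033, 0.1757, 0.1989]
tcp_rot: [-1.472, -2.771, 0.005]
wrist_force: [0.4, -0.5, -0.0]
width: 0.999
grip_force: 0.0
```

drive_tool:
  rows:
    - [0, 0, -6.4, -0.013, -0.004, 0.001, 1]
    - [0, 0, -6.4, -0.0125, -0.0055, 0.001, 1]
    - [0, 0, -6.4, -0.012, -0.007, 0.001, 1]
    - [0, 0, -6.4, -0.011, -0.0085, 0.001, 1]
    - [0, 0, -6.4, -0.01, -0.0095, 0.001, 1]
    - [0, 0, -6.4, -0.009, -0.0105, 0.001, 1]
    - [0, 0, 0, 0, 0, 0, 1]
    - [0, 0, 0, 0, 0, 0, 1]

```text
time: 12.7
tool_pos: [0.5264, 0.0969, 0.1935]
tcp_rot: [-0.493, -3.098, 0.001]
wrist_force: [1.0, -0.1, 0.0]
width: 0.996
grip_force: 0.0
```

```bash
python3 plan.py .5275 .098 .12 2.838 4 0.8;  python3 - <<'E'
from h import *
p=read_camera('scene'); t=read_camera('top')
b=[p['color'][110:270,300:440,::-1],t['color'][170:330,290:430,::-1]]
cv2.imwrite('pics/c7.png',cv2.resize(np.hstack(b),None,fx=2.8,fy=2.8,interpolation=2))
m=masks_of(p,'selector')[:1]
for k in m:
    ys,xs=np.nonzero(k['mask']); print(k['score'],onz(p,[(xs.mean(),ys.mean())],.085),len(xs))
X=[[.5277,.0965,.103],[.5277,.0965,.073]]
print((proj(p,X)-[300,110])*2.8,(proj(t,X)-[290,170])*2.8+[392,0])
E
```

```text
yaw 2.826 tilt deg [-0.09 -0.23  0.  ]
[[0, 0, -0.17, -0.0002, 0.0004, 0.0184, 0.8], [0, 0, -0.17, -0.0003, 0.0004, 0.0184, 0.8], [0, 0, -0.17, -0.0002, 0.0004, 0.0183, 0.8], [0, 0, -0.17, -0.0003, 0.0003, 0.0184, 0.8]]
0.9 [[0.52751946 0.10111657 0.085     ]] 422
[[216.06486145 148.4417103 ]
 [212.64396061 176.03225186]] [[609.42947183 184.45784646]
 [602.46127239 184.04289169]]
```

View pics/c7.png

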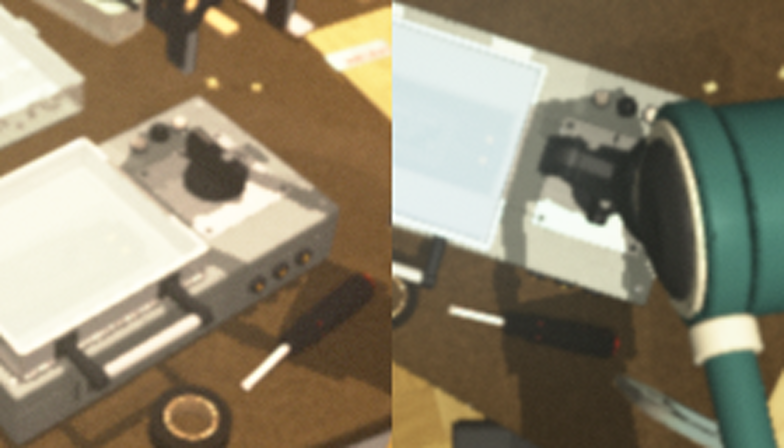

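drive_tool:
  rows:
    - [0, 0, -0.7, 0, 0, 0.02, 0.7]
    - [0, 0, 0, 0, 0, 0.02, 0.7]
    - [0, 0, 0, 0, 0, 0.02, 0.7]
    - [0, 0, 0, 0, 0, 0.02, 0.7]
    - [0, 0, 0, 0, 0, 0.02, 0.7]
    - [0, 0, 0, 0, 0, 0.011, 0.7]
    - [0, 0, 0, 0, 0, 0, 0.7]

```text
time: 13.43
tool_pos: [0.5249, 0.0978, 0.0817]
tcp_rot: [-0.468, -3.101, 0.002]
wrist_force: [-0.4, -0.3, 0.8]
width: 0.693
grip_force: 0.0
```

drive_tool:
  rows:
    - [0, 0, 0, 0, 0, 0, 0.4]
    - [0, 0, 0, 0, 0, 0, 0.15]
    - [0, 0, 0, 0, 0, 0, 0]
    - [0, 0, 0, 0, 0, 0, 0]
    - [0, 0, 0, 0, 0, 0, 0]
    - [0, 0, 0, 0, 0, 0, 0]
    - [0, 0, 0, 0, 0, 0, 0]
  force: 20

```text
time: 14.02
tool_pos: [0.528, 0.0945, 0.0867]
tcp_rot: [0.467, 3.106, -0.008]
wrist_force: [-3.6, -11.9, 7.7]
width: 0.155
grip_force: 25.0
```

drive_tool:
  rows:
    - [0, 0, 0, 0, -0.0035, -0.004, 0]
    - [0, 0, 0, 0, 0, 0, 0]
    - [0, 0, 0, 0, 0, 0, 0]

```text
time: 14.27
tool_pos: [0.5272, 0.0943, 0.0882]
tcp_rot: [0.47, 3.105, 0.002]
wrist_force: [5.5, 1.9, -10.8]
width: 0.154
grip_force: 22.0
```

drive_tool:
  rows:
    - [0, 0, 0, 0, 0, 0.002, 0]
    - [0, 0, 0, 0, 0, 0, 0]
    - [0, 0, 5, 0, 0, 0, 0]
    - [0, 0, 5, 0, 0, 0, 0]
    - [0, 0, 5, 0, 0, 0, 0]
    - [0, 0, 5, 0, 0, 0, 0]
    - [0, 0, 5, 0, 0, 0, 0]
    - [0, 0, 0, 0, 0, 0, 0]
  force: 70

```text
time: 14.93
tool_pos: [0.5273, 0.0943, 0.0882]
tcp_rot: [1.132, 2.929, 0.001]
wrist_force: [-1.3, -0.1, 5.3]
width: 0.144
grip_force: 72.9
```

drive_tool:
  rows:
    - [0, 0, 5, 0, 0, 0, 0]
    - [0, 0, 5, 0, 0, 0, 0]
    - [0, 0, 5, 0, 0, 0, 0]
    - [0, 0, 5, 0, 0, 0, 0]
    - [0, 0, 5, 0, 0, 0, 0]
    - [0, 0, 0, 0, 0, 0, 0]
    - [0, 0, 0, 0, 0, 0, 0]

```text
time: 15.52
tool_pos: [0.5272, 0.0942, 0.0882]
tcp_rot: [1.734, 2.619, 0.001]
wrist_force: [-1.4, -0.5, 4.8]
width: 0.138
grip_force: 73.0
```

```bash
python3 -c "
from h import *
s=status.read_state();print(s['torque'],s['wrist_force'],s['q']);M=R.from_rotvec(s['tcp_rot']).as_matrix();print(np.arctan2(M[1,0],M[0,0]))"
```

```text
[0.01638099 0.56488711 0.14554213] [-1.41893763 -0.52056231  4.84020257] [ 1.30382865e-01  1.36394440e-01  2.03925061e+00 -1.73267582e-05
  9.64922629e-01 -2.70961025e-01]
1.9721499353782994
```

drive_tool:
  rows:
    - [0, 0, 5, 0, 0, 0, 0]
    - [0, 0, 5, 0, 0, 0, 0]
    - [0, 0, 5, 0, 0, 0, 0]
    - [0, 0, 5, 0, 0, 0, 0]
    - [0, 0, 5, 0, 0, 0, 0]
    - [0, 0, 2, 0, 0, 0, 0]
    - [0, 0, 0, 0, 0, 0, 0]
    - [0, 0, 0, 0, 0, 0, 0]

```text
time: 16.18
tool_pos: [0.527, 0.0942, 0.0882]
tcp_rot: [2.297, 2.143, 0.001]
wrist_force: [-3.4, -1.1, 6.2]
width: 0.142
grip_force: 73.1
```

```bash
python3 -c "
from h import *
s=status.read_state();print(s['torque'],s['wrist_force'],s['q']);M=R.from_rotvec(s['tcp_rot']).as_matrix();print(np.arctan2(M[1,0],M[0,0]))"
```

```text
[0.04056637 0.63838059 0.20211757] [-3.38884884 -1.11757648  6.21619122] [ 1.30378875e-01  1.36305925e-01  2.03933835e+00 -3.33053115e-05
  9.65155466e-01  1.99917507e-01]
1.5012766959129646
```

drive_tool:
  rows:
    - [0, 0, 1, 0, 0, 0, 0]
    - [0, 0, 1, 0, 0, 0, 0]
    - [0, 0, 0, 0, 0, 0, 0]
    - [0, 0, 0, 0, 0, 0, 0]
    - [0, 0, 0, 0, 0, 0, 0]
    - [0, 0, 0, 0, 0, 0, 0]
    - [0, 0, 0, 0, 0, 0, 0]
    - [0, 0, 0, 0, 0, 0, 0]

```text
time: 16.85
tool_pos: [0.527, 0.0942, 0.0882]
tcp_rot: [2.334, 2.102, 0.001]
wrist_force: [-2.7, -1.1, 4.9]
width: 0.142
grip_force: 73.1
```

```bash
python3 -c "
from h import *
s=status.read_state();print(s['torque'],s['wrist_force']);M=R.from_rotvec(s['tcp_rot']).as_matrix();print(np.arctan2(M[1,0],M[0,0]))
p=read_camera('scene');b=p['color'][110:300,240:460,::-1]
cv2.imwrite('pics/c8.png',cv2.resize(b,None,fx=3,fy=3,interpolation=2))"
```

```text
[0.0267163  0.54610517 0.26864051] [-2.72566812 -1.11328732  4.88169437]
1.4666006913465204
```

View pics/c8.png

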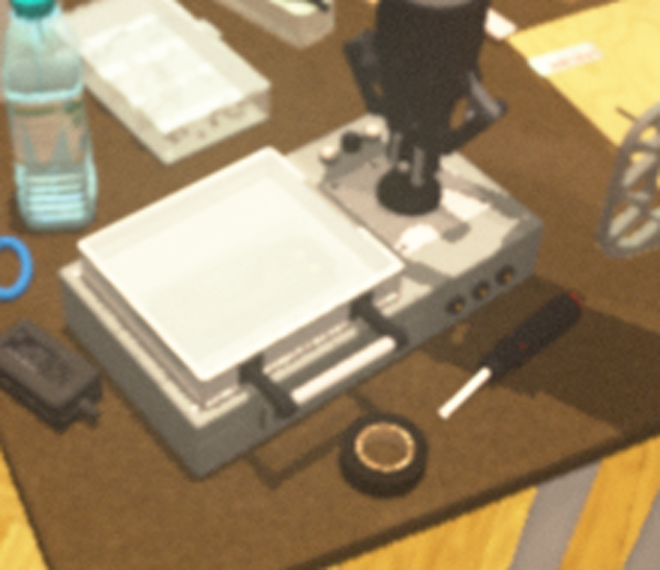

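```bash
python3 -c "
from workcell import workorder
print(workorder.finish_job())"
```

```text
the job is handed in; nothing more can be done
None
```

The hood was led down shut by its bar, then the selector was turned clockwise about 1.37 rad to its third position. I handed the job in with the gripper still holding it there; the last picture showed the hood shut and the bystanders in view where they were, but no verdict came back.

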